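# Bolt the scissors box in the craft classroom

### The job

Lock the scissors box before the break: press the red spring catch down with one fingertip and, keeping it held down, push the bolt's blue handle with the other fingertip until the bolt is fully home in the black keeper; then let the catch spring back up and take the hand away. Only press and push: do not pinch the handle, and leave the glue stick, tape roll, pencil cup and scissors where they are.

Things in the scene. Friction and masses are not known exactly. Their poses are not given: they have to be found in the camera images.
- box: Wooden scissors box fixed to the table, 260 (its x) x 280 (its y) mm, flat top 100 mm above the table. Origin: centre of its underside; z up; the bolt slides along the box's +y to lock. A grey plate 3 mm thick, 136 mm in x (centred), from y = -124 to +76 mm, lies on the top and carries catch and bolt side by side. The box is turned differently each time.
- catch_slide (a joint): Red spring catch pressed down, in m: 0 up (rest), 0.009 fully down (stop). It sinks straight down; the spring resists with 2.7 N at first, 6.8 N fully down. Its teeth block the bolt, all along its travel, unless it is pressed at least 6.5 mm. Let go, it springs up, if no tooth lies under the bolt's arm. With the bolt home, the risen catch locks it.
- catch_top (a point): Centre of the red catch's flat top, a plate 40 mm (box x) by 120 mm (box y), long side along the bolt; moves with the catch. At rest 134 mm above the table, 125 mm when fully down, at x = -34, y = -20 mm in the box's frame. Its axes are the box's. Long enough for a fingertip to slide along it while pressing.
- catch: The red catch as a body; its origin is the box's origin, sinking with the catch (see catch_top).
- bolt_slide (a joint): Bolt slid towards the keeper, in m: 0 drawn back, 0.045 fully home (stop). Starts at 0 to 0.004. About 2 N of friction; stays where it is left. While the catch is up it has only a few mm of play. The bolt is a round steel bar of 12 mm along box y, under the handle, its top 118 mm above the table; it runs in two steel guides reaching 121 mm.
- handle_push (a point): Middle of the face of the blue handle to be pushed (it looks to the box's -y, away from the keeper); moves with the bolt. Axes as the box's: push along +y. At x = +34, y = -35 mm (bolt drawn back) in the box's frame, 137 mm above the table; 68 mm in box x from the catch's middle line. The face is 32 mm wide (box x), 114 to 150 mm above the table; the rear guide is 54 mm behind it.
- keeper (a point): Centre of the mouth of the black keeper block that receives the bolt, 112 mm above the table, on the box's fixed end strip.
- glue_stick: Bystander: yellow glue stick, white cap, 28 mm diameter, 70 mm tall, standing loose on the box's top on the robot's side. Origin: centre of its foot.
- tape_roll: Bystander: green tape roll, 50 mm outside diameter, 18 mm high, lying loose on the box's top on the far side. Origin: centre of its underside.
- pencil_cup: Bystander: orange cup, 72 mm diameter, 95 mm tall, pencils reaching 175 mm, loose on the table at one side of the box. Origin: centre of its foot.
- scissors: Bystander: scissors with black rings, about 170 mm long, 9 mm thick, lying loose on the table at the other side of the box. Origin: near the rivet, on the table; x towards the blade tips.
- bolt: The bolt with its blue handle as a body; its origin is the box's origin plus the slide. The handle is an upright tab 12 mm thick (box y): its rear half (bolt_c1), with the face to push, is 150 mm above the table at the top, its front half (bolt_c2) 140 mm.

How it is judged (in metres and radians):
On the way, in this order (a step that is already met when the one before it is completed fails the run):
1. the catch is pressed down by a fingertip while the bolt is still drawn back (value of joint catch_slide above 0.006 m and contact force between the fingers and catch above 1 N and value of joint bolt_slide below 0.012 m), for 0.1 s.
2. the bolt is half-way, pushed by a finger on its handle, with the catch still held down by a finger (value of joint bolt_slide between 0.022 and 0.04 m and value of joint catch_slide above 0.006 m and contact force between the fingers and catch above 1 N and contact force between the fingers and bolt_c1 above 0.3 N), for 0.05 s.
3. the bolt is home with the catch still held down (value of joint bolt_slide above 0.042 m and value of joint catch_slide above 0.006 m and contact force between the fingers and catch above 1 N), for 0.1 s.
At the end, for the whole second after the job is handed in: The bolt is slid home (at least 41.5 of 45 mm), the catch has sprung back up (within 2 mm of its rest), and the glue stick, tape roll, pencil cup and scissors are within 20 mm of where they stood (value of joint bolt_slide above 0.0415 m and value of joint catch_slide below 0.002 m and distance of each of glue_stick, tape_roll, pencil_cup, scissors from where it was at the start of the episode below 0.02 m); the robot touches nothing.
It fails at once if the handle is pinched: fingers press its front and its rear at once, over 3 N each (contact force between the fingers and bolt_c1 above 3 N and contact force between the fingers and bolt_c2 above 3 N).
It fails at once if a bystander is moved or lifted by more than 20 mm (distance of any of glue_stick, tape_roll, pencil_cup, scissors from where it was at the start of the episode above 0.02 m).
It also fails if it takes over 35 s, if anything falls off the work surface, if the arm or the gripper's body presses on something with over 40 N, if the wrist force passes 120 N, or if a joint passes its speed limit or range.

### The arm

A 6-joint arm with a two-finger parallel gripper is mounted at the origin on the work surface. World frame = base frame: x ahead of the robot, y to its left, z up, the work surface at z = 0. Lengths are in mm, angles in rad, forces in N, time in s.
With the tool pointing down it reaches from about 350 to 875 mm from the base axis. Payload 4.2 kg.
Tool frame: the origin (TCP) lies midway between the tips of the shut fingers; the grasp point (between the pads) lies 19 mm behind it; z points along the fingers, y is the line along which they close (so a half turn about z gives the same grasp; the last joint's range is limited). The gripper opens to 85 mm and grips with 20 to 120 N. Pads are 22 mm wide; open, the fingers measure 114 mm over their backs; the gripper's body (76 mm by 85 mm) begins 54 mm behind the grasp point. The pads swing forward as they close: fully open they stand 13 mm farther back than shut.
Start: joints at [-0.922, 0.385, 0.008, 0, -1.194, -0.259], TCP at [237.515, -578.088, 231.312] pointing down, gripper open.
Joint ranges: [-3.14, 3.14], [-1.21, 2.06], [-1.07, 1.41], [-3.16, 2.05], [-2.99, -0.16], [-3.1, 3.1]. Speed limits (rad/s): [2.79, 2.79, 3.14, 3.14, 3.14, 3.14].

### API

Orientations are given as a unit quaternion [x, y, z, w].
In Python, from bench import read_state, get_image, job_done gives the robot as it stands.
- The arm moves only by the shell command python3 -m jog 'ROWS'. ROWS is JSON, a list of rows, each a list of 3 entries, a list of its own where there are three numbers: the shift along the world's x, y, z scaled (see below), then the turn, a rotation vector about the world's x, y, z scaled (see below), then the gripper's target within -1 to 1 (shut at 1, half-way at 0, fully open at -1). In form: [[[x, y, z], [wx, wy, wz], claw], ...]. A call has 1 to 20 rows; each row is the pose to reach, as a shift and turn from the pose commanded when the call began; what a row does not reach only later rows make up. The controller multiplies each number of a shift by 10 cm and each number of a turn by 120 degrees. A row lasts 1/10 s, in which the tool goes at most 50 mm and 8.59 degrees, less where a joint would pass 70% of its speed; a pose out of reach is approached as far as the arm can. A call with a number of a shift or a turn outside -1 to 1 is refused whole. A call with a gripper value outside its range is refused whole. The fingers move at their own pace and stop on an object; the grip force is fixed at half the most. Time passes only in rows, so rows that repeat a pose let the fingers close. It gives the time, the measured TCP pose, the force, the opening and the grip force at its end, in the units of the state.
- read_state(): the state, without advancing time (a new reading comes with each control period).
- get_image(name): name is "scene" or "side" or "wrist"; returns a dict with "frame" (420x560x3 uint8, red, green, blue), "range_z" (420x560 float32, mm along the optical axis (not along the pixel's ray), 0 where there is no reading), "fx", "fy", "cx", "cy" (pixels), "distortion" ([k1, k2, p1, p2, k3] as OpenCV has them; the pictures are not rectified), "R" (3x3) and "t" (3): a world point X has camera coordinates R X + t. Camera axes: x right, y down, z forward; pixel columns grow to the right and rows downward; lengths in mm; the calibration is good to about 2 mm. A picture is of the moment at which its call begins.
- job_done(): hands the job in; it is judged then, once.
The state is a dict: "clock": time; "joints": joint angles; "joint_vel": joint speeds; "joint_efforts": joint torques, N m; "position": TCP position; "ee_rot": TCP orientation; "contact_force": force on the tool from outside, world axes, zero at the start; "wrist_torque": the same for the moment, N m; "gripper_width": finger opening in mm; "grasp_force": force on a finger pad.
Only numpy, scipy, OpenCV 4.12 (cv2) and the standard library are available. Lean on these libraries where they do the work, as an engineer would, in place of code of your own. Each camera call takes 0.05 s, during which the arm holds its last target. There are 200 camera calls.

## Working session

There is one attempt and no reset: what is moved stays moved. The work goes in short steps, Python scripts to look and compute and a shell command to move; the robot and the scene stay as the last step left them, time stands still between calls to the robot, and variables do not carry over. Pictures are saved under pics/ and viewed, at most 10 in all, crops included, and the job is handed in when it is done.

```bash
mkdir -p pics
cat > h.py <<'E'
import numpy as np, cv2
from bench import *
def world(im,u,v,z=None):
    K=np.array([[im['fx'],0,im['cx']],[0,im['fy'],im['cy']],[0,0,1.]])
    p=cv2.undistortPoints(np.array([[[u,v]]],float),K,np.array(im['distortion'],float))[0,0]
    R=np.array(im['R']);t=np.array(im['t']).ravel()
    d=np.array([p[0],p[1],1.]); 
    if z is None: return R.T@(d*im['range_z'][int(round(v)),int(round(u))]-t)
    o=-R.T@t; r=R.T@d; return o+r*(z-o[2])/r[2]
def pix(im,X):
    K=np.array([[im['fx'],0,im['cx']],[0,im['fy'],im['cy']],[0,0,1.]])
    return cv2.projectPoints(np.array([X],float),cv2.Rodrigues(np.array(im['R'],float))[0],np.array(im['t'],float).ravel(),K,np.array(im['distortion'],float))[0][0,0]
E
python3 - <<'E'
from h import *
import pickle
for n in ("scene","side"):
    im=get_image(n); pickle.dump(im,open(n+'.pkl','wb'))
    cv2.imwrite(f'pics/{n}0.png',cv2.resize(im['frame'][:,:,::-1],(800,600)))
print(read_state())
E
```

```text
{'clock': 0.1, 'joints': array([-9.22408615e-01,  3.85508112e-01,  6.74791600e-03, -4.03291652e-04,
       -1.19397761e+00, -2.58594687e-01]), 'joint_vel': array([-0.00096251, -0.00063362,  0.0048072 ,  0.00258683,  0.00126412,
       -0.00039703]), 'joint_efforts': array([-1.59988963e-04, -3.93321490e+01,  1.88930315e+01,  4.19796064e+00,
       -2.59462860e-03,  6.57205277e-07]), 'position': array([ 237.30800705, -577.63785299,  230.3127837 ]), 'ee_rot': array([-1.93591940e-01,  9.81081639e-01,  9.54734127e-04, -2.56806201e-04]), 'contact_force': array([-0.58437947,  0.49879749, -0.80958651]), 'wrist_torque': array([-0.0042142 , -0.0224451 , -0.03842174]), 'grasp_force': 0.0, 'gripper_width': 85.04157654237034}
```

View pics/scene0.png

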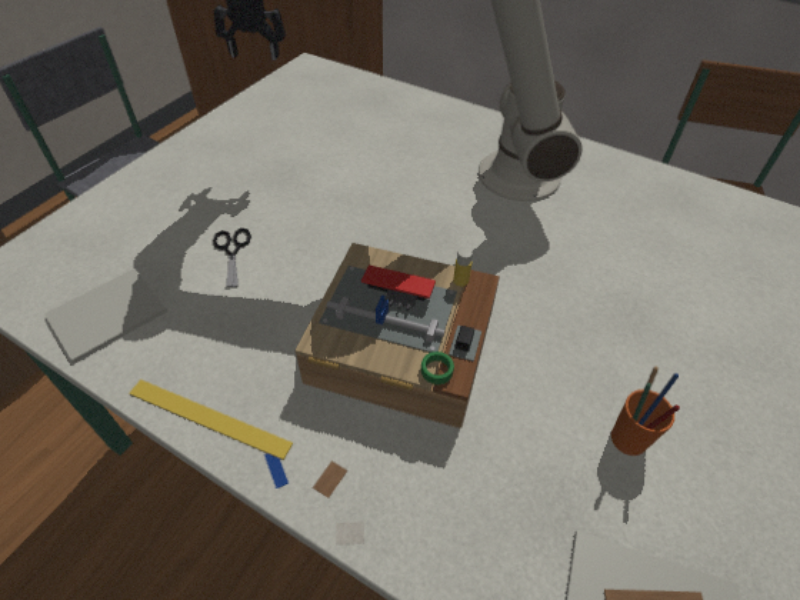

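View pics/side0.png

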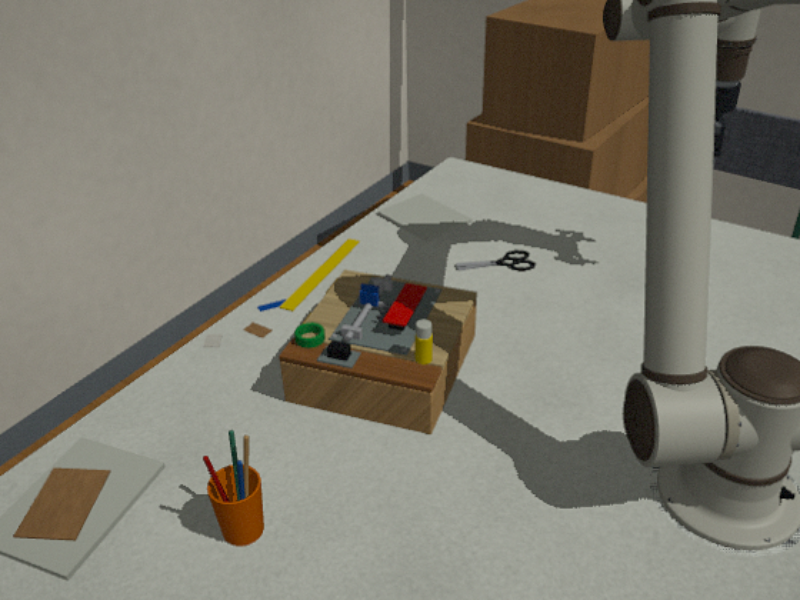

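The scene view shows the red catch at about (398,283), the blue handle at (382,309) and the keeper at (463,340). The cup and scissors are far off. I'll fit the red top next.

Run:
```python
from h import *
import pickle
for n,b in (("scene",(240,160,320,220)),("side",(260,190,310,240))):
    im=pickle.load(open(n+'.pkl','rb')); f=im['frame'].astype(int)
    m=np.zeros(f.shape[:2],bool); x0,y0,x1,y1=b; m[y0:y1,x0:x1]=1
    r,g,bl=f[...,0],f[...,1],f[...,2]
    red=m&(r>130)&(g<60)&(bl<60)
    v,u=np.nonzero(red)
    P=np.array([world(im,a,c) for a,c in zip(u,v)])
    T=P[abs(P[:,2]-134)<6]
    W=np.array([world(im,a,c,134)[:2] for (a,c),p in zip(zip(u,v),P) if abs(p[2]-134)<6],np.float32)
    print(n,len(P),len(T),np.median(P[:,2]),cv2.minAreaRect(W),W.mean(0), cv2.boxPoints(cv2.minAreaRect(W)).round(0).tolist())
    m[:]=0; m[190:250,220:300]=1
    bm=m&(bl>r+30)&(bl>g+25); v,u=np.nonzero(bm)
    P=np.array([world(im,a,c) for a,c in zip(u,v)]); print('blue',len(P),np.median(P,0),P.min(0),P.max(0))
    m[:]=0; m[150:300,200:360]=1
    for nm,k in(('green',(g>r+40)&(g>bl+10)),('yellow',(r>bl+80)&(g>bl+70))):
        v,u=np.nonzero(m&k); 
        if len(u): P=np.array([world(im,a,c) for a,c in zip(u,v)]); P=P[P[:,2]>95]; print(nm,len(P),np.median(P,0))
    c=im['frame'][150:300,200:360,::-1] if n=='scene' else im['frame'][180:310,185:345,::-1]
    cv2.imwrite(f'pics/{n}1.png',cv2.resize(c,None,fx=5,fy=4.6 if n=='side' else 4,interpolation=cv2.INTER_CUBIC))
```

```text
scene 241 240 135.18145188717403 ((552.1135864257812, 17.441343307495117), (37.24397277832031, 57.46001052856445), 13.985447883605957) [552.64355   21.447474] [[527.0, 41.0], [541.0, -15.0], [577.0, -6.0], [563.0, 50.0]]
blue 62 [6.36745662e+02 6.15522638e-01 1.41137123e+02] [610.80128933  -8.85370893 122.75656259] [644.98106935   7.74815197 153.5910539 ]
green 121 [665.91565805 120.89597133 118.98145477]
side 204 204 135.53268799250145 ((553.5269775390625, 19.614538192749023), (38.89990997314453, 58.305694580078125), 13.476493835449219) [553.81647   23.485199] [[528.0, 43.0], [541.0, -13.0], [579.0, -4.0], [566.0, 52.0]]
blue 170 [626.39992889   2.83027235 136.81213662] [-23.89808714 -10.48597564 104.05155149] [650.72723229 894.31587902 866.28329479]
green 253 [663.2277597  125.94563465 114.22039954]
yellow 207 [469.949088    78.8152779  126.46456764]
```

View pics/scene1.png

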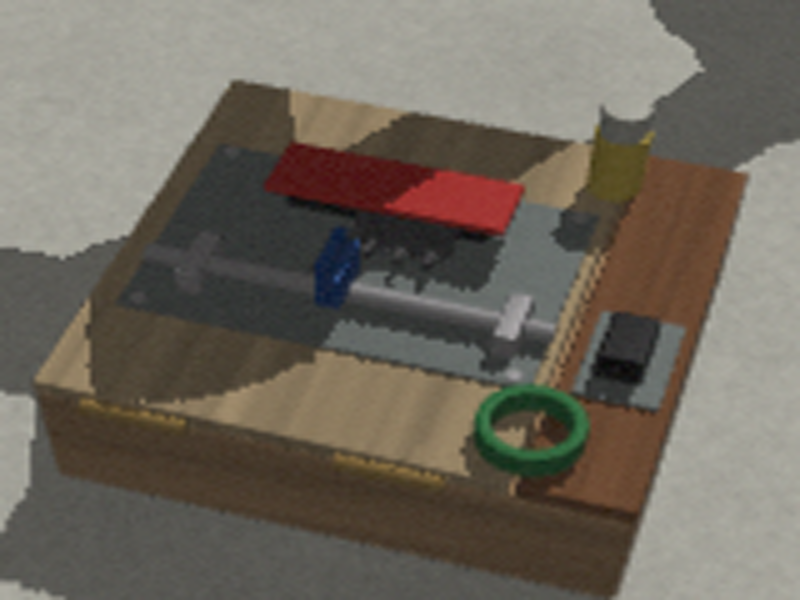

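The crop shows the whole catch with corners (290,143), (523,185), (500,235) and (265,190), half of it in shadow. I'll refit it with a ratio threshold.

Run:
```python
from h import *
import pickle
from scipy.spatial.transform import Rotation as Ro
for n,b in (("scene",(240,160,320,220)),("side",(255,190,312,240))):
    im=pickle.load(open(n+'.pkl','rb')); f=im['frame'].astype(int)
    m=np.zeros(f.shape[:2],bool); x0,y0,x1,y1=b; m[y0:y1,x0:x1]=1
    r,g,bl=f[...,0],f[...,1],f[...,2]
    v,u=np.nonzero(m&(r>60)&(r>3*g)&(r>3*bl))
    P=[world(im,a,c) for a,c in zip(u,v)]
    W=np.array([world(im,a,c,134)[:2] for (a,c),p in zip(zip(u,v),P) if abs(p[2]-134)<6],np.float32)
    R=cv2.minAreaRect(W); print(n,len(W),R,W.mean(0))
for q in [(290,143),(523,185),(500,235),(265,190)]:
    im=pickle.load(open('scene.pkl','rb')); print(world(im,200+q[0]/5,150+q[1]/4,134)[:2])
print('keeper top', world(im,200+635/5,150+325/4))
print('corners z100',[world(im,200+a/5,150+c/4,100)[:2].round(0).tolist() for a,c in [(235,80),(748,175),(635,515),(38,388)]])
s=read_state(); print(Ro.from_quat(s['ee_rot']).as_matrix().round(3))
```

```text
scene 377 ((561.9506225585938, -11.05126953125), (39.769813537597656, 116.05079650878906), 13.360257148742676) [562.3869   -13.796285]
side 463 ((560.1336059570312, -8.043949127197266), (40.678836822509766, 120.8553466796875), 13.505967140197754) [559.5741     -5.0484066]
[556.73860237 -72.01028667]
[527.66845397  42.16279763]
[568.13430018  51.78347244]
[595.73720676 -60.95178051]
keeper top [586.60620267 132.03649348 123.31267401]
corners z100 [[496.0, -148.0], [431.0, 123.0], [683.0, 182.0], [749.0, -83.0]]
[[-0.925 -0.38  -0.001]
 [-0.38   0.925  0.002]
 [ 0.     0.002 -1.   ]]
```

```bash
python3 -m jog '[[[0.607,0.909,0],[0,0,0.113],-0.26],[[0.607,0.909,0],[0,0,0.113],-0.26],[[0.607,0.909,0],[0,0,0.113],-0.26]]' >/dev/null
python3 -m jog '[[[0.607,0.909,0],[0,0,0.113],-0.26],[[0.607,0.909,0],[0,0,0.113],-0.26],[[0.607,0.909,0],[0,0,0.113],-0.26]]' 
python3 -m jog '[[[0.607,0.909,0],[0,0,0.113],-0.26],[[0.607,0.909,0],[0,0,0.113],-0.26],[[0.607,0.909,0],[0,0,0.113],-0.26]]' >/dev/null
python3 -m jog '[[[0.607,0.909,0],[0,0,0.113],-0.26],[[0.607,0.909,0],[0,0,0.113],-0.26],[[0.607,0.909,0],[0,0,0.113],-0.26]]'
```

```text
clock: 0.7
position: [360.5, -393.3, 231.2]
ee_rot: [-0.421, 0.907, 0.0, 0.0]
contact_force: [0.5, -0.2, 0.6]
gripper_width: 54.0
grasp_force: 0.0
clock: 1.3
position: [482.3, -212.1, 231.1]
ee_rot: [-0.621, 0.784, -0.0, 0.0]
contact_force: [0.1, -1.2, -0.2]
gripper_width: 54.1
grasp_force: 0.0
```

```bash
python3 -m jog '[[[0.597,0.898,0],[0,0,0.112],-0.26],[[0.597,0.898,0],[0,0,0.112],-0.26],[[0.597,0.898,0],[0,0,0.112],-0.26]]' >/dev/null
python3 -m jog '[[[0.597,0.898,0],[0,0,0.112],-0.26],[[0.597,0.898,0],[0,0,0.112],-0.26],[[0.597,0.898,0],[0,0,0.112],-0.26]]' >/dev/null
python3 -m jog '[[[0,0,-0.6],[0,0,0],-0.26],[[0,0,-0.6],[0,0,0],-0.26],[[0,0,-0.6],[0,0,0],-0.26],[[0,0,-0.6],[0,0,0],-0.26]]'
python3 - <<'E'
from h import *
a=[cv2.resize(get_image(n)['frame'][s][:,:,::-1],(400,460),interpolation=cv2.INTER_CUBIC) for n,s in (("scene",np.s_[120:280,210:350]),("side",np.s_[130:290,210:350]))]
cv2.imwrite('pics/c2.png',np.hstack(a))
E
```

```text
clock: 2.3
position: [600.4, -36.0, 172.7]
ee_rot: [0.785, -0.62, 0.001, -0.0]
contact_force: [-0.2, 0.8, 0.3]
gripper_width: 54.0
grasp_force: 0.0
```

View pics/c2.png

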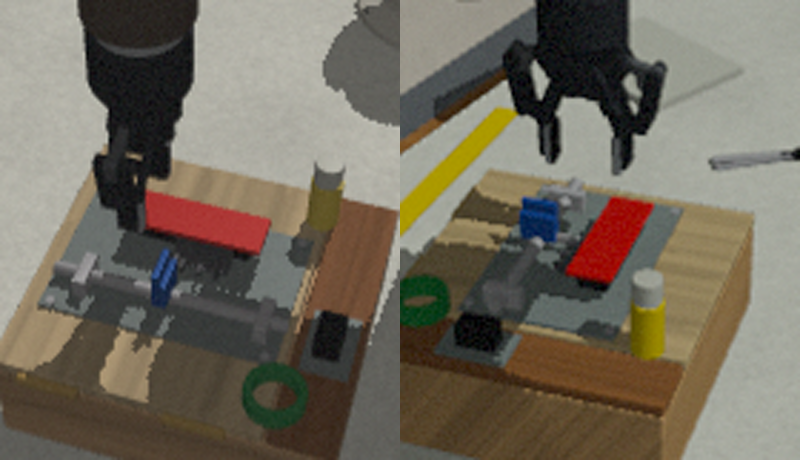

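The fingers are straddling as planned, one over the catch's rear part and one behind the blue handle. I'll descend in steps while watching the force.

```bash
python3 -m jog '[[[0,0,-0.3],[0,0,0],-0.26],[[0,0,-0.35],[0,0,0],-0.26],[[0,0,-0.35],[0,0,0],-0.26],[[0,0,-0.35],[0,0,0],-0.26],[[0,0,-0.35],[0,0,0],-0.26]]' 
python3 -m jog '[[[0,0,-0.03],[0,0,0],-0.26],[[0,0,-0.05],[0,0,0],-0.26],[[0,0,-0.05],[0,0,0],-0.26],[[0,0,-0.05],[0,0,0],-0.26],[[0,0,-0.05],[0,0,0],-0.26]]'
python3 -m jog '[[[0,0,-0.02],[0,0,0],-0.26],[[0,0,-0.03],[0,0,0],-0.26],[[0,0,-0.03],[0,0,0],-0.26],[[0,0,-0.03],[0,0,0],-0.26],[[0,0,-0.03],[0,0,0],-0.26]]'
```

```text
clock: 2.9
position: [600.6, -34.8, 137.8]
ee_rot: [0.785, -0.619, 0.001, -0.001]
contact_force: [-0.4, 0.0, -0.0]
gripper_width: 53.9
grasp_force: 0.0
clock: 3.4
position: [599.8, -34.9, 131.3]
ee_rot: [0.785, -0.619, 0.0, 0.0]
contact_force: [0.1, -0.3, -0.2]
gripper_width: 53.6
grasp_force: 0.0
clock: 3.9
position: [600.0, -34.9, 128.7]
ee_rot: [0.785, -0.619, 0.0, -0.0]
contact_force: [0.7, -0.6, 3.8]
gripper_width: 53.8
grasp_force: 1.5
```

```bash
python3 -m jog '[[[0,0,-0.02],[0,0,0],-0.26],[[0,0,-0.04],[0,0,0],-0.26],[[0,0,-0.05],[0,0,0],-0.26],[[0,0,-0.05],[0,0,0],-0.26],[[0,0,-0.05],[0,0,0],-0.26],[[0,0,-0.05],[0,0,0],-0.26]]'
python3 -m jog '[[[0,0,-0.01],[0,0,0],-0.26],[[0,0,-0.015],[0,0,0],-0.26],[[0,0,-0.015],[0,0,0],-0.26],[[0,0,-0.015],[0,0,0],-0.26]]'
```

```text
clock: 4.5
position: [600.0, -34.9, 123.7]
ee_rot: [0.785, -0.619, 0.0, -0.0]
contact_force: [0.3, -0.3, 5.1]
gripper_width: 53.6
grasp_force: 2.6
clock: 4.9
position: [600.0, -34.9, 122.3]
ee_rot: [0.785, -0.619, 0.0, -0.0]
contact_force: [-0.2, -0.4, 6.3]
gripper_width: 53.4
grasp_force: 2.9
```

```bash
python3 -m jog '[[[0,0,-0.01],[0,0,0],-0.26],[[0,0,-0.015],[0,0,0],-0.26],[[0,0,-0.015],[0,0,0],-0.26],[[0,0,-0.015],[0,0,0],-0.26]]'
python3 - <<'E'
from h import *
a=[cv2.resize(get_image(n)['frame'][s][:,:,::-1],(400,460),interpolation=cv2.INTER_CUBIC) for n,s in (("scene",np.s_[150:250,240:327]),("side",np.s_[170:250,225:295]))]
cv2.imwrite('pics/c3.png',np.hstack(a))
E
```

```text
clock: 5.3
position: [600.0, -35.0, 121.3]
ee_rot: [0.785, -0.619, 0.0, -0.0]
contact_force: [-1.0, 0.3, 8.1]
gripper_width: 53.7
grasp_force: 3.9
```

View pics/c3.png

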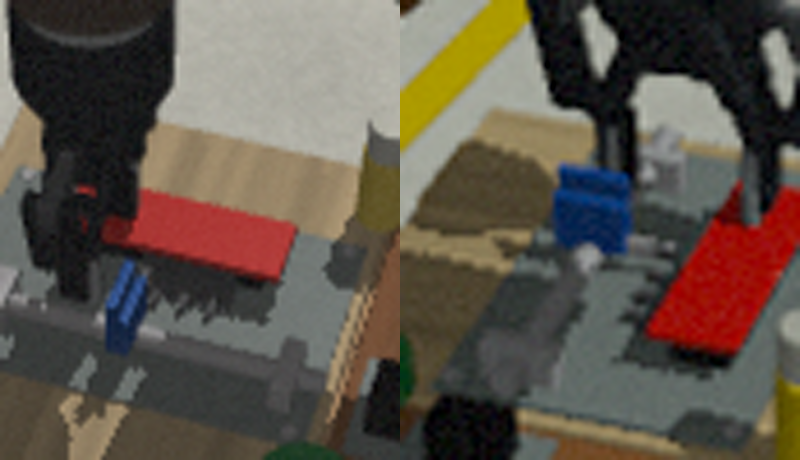

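```bash
python3 -m jog '[[[-0.012,0.049,0],[0,0,0],-0.26],[[-0.023,0.097,0],[0,0,0],-0.26],[[-0.035,0.146,0],[0,0,0],-0.26],[[-0.047,0.194,0],[0,0,0],-0.26],[[-0.058,0.243,0],[0,0,0],-0.26],[[-0.070,0.292,0],[0,0,0],-0.26],[[-0.070,0.292,0],[0,0,0],-0.26]]'
```

```text
clock: 6.1
position: [593.5, -6.7, 121.3]
ee_rot: [0.785, -0.619, 0.001, 0.0]
contact_force: [0.5, -3.6, 6.9]
gripper_width: 54.0
grasp_force: 3.4
```

```bash
python3 -m jog '[[[-0.009,0.039,0],[0,0,0],-0.26],[[-0.019,0.078,0],[0,0,0],-0.26],[[-0.028,0.117,0],[0,0,0],-0.26],[[-0.037,0.155,0],[0,0,0],-0.26],[[-0.042,0.175,0],[0,0,0],-0.26],[[-0.042,0.175,0],[0,0,0],-0.26]]'
python3 -m jog '[[[-0.005,0.02,0],[0,0,0],-0.26],[[-0.009,0.039,0],[0,0,0],-0.26],[[-0.012,0.05,0],[0,0,0],-0.26],[[-0.012,0.05,0],[0,0,0],-0.26],[[-0.012,0.05,0],[0,0,0],-0.26]]'
python3 - <<'E'
from h import *
a=[cv2.resize(get_image(n)['frame'][s][:,:,::-1],(400,460),interpolation=cv2.INTER_CUBIC) for n,s in (("scene",np.s_[150:250,250:337]),("side",np.s_[170:260,215:293]))]
cv2.imwrite('pics/c4.png',np.hstack(a))
E
```

```text
clock: 6.7
position: [589.3, 10.5, 121.3]
ee_rot: [0.785, -0.619, 0.001, 0.0]
contact_force: [1.6, -4.6, 6.6]
gripper_width: 53.9
grasp_force: 3.5
clock: 7.2
position: [588.2, 15.3, 121.3]
ee_rot: [0.785, -0.619, 0.001, 0.0]
contact_force: [2.0, -5.2, 5.6]
gripper_width: 54.0
grasp_force: 3.7
```

View pics/c4.png

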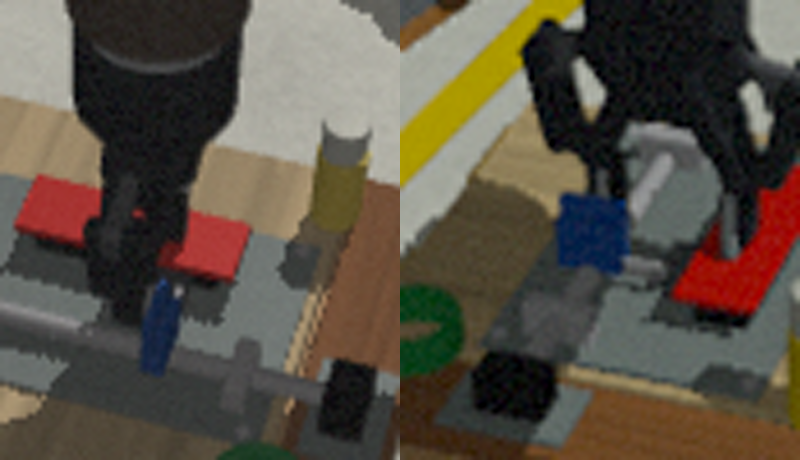

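The bolt tip is at the keeper, but the force (about 5 N) shows it isn't at its stop yet. I'll keep going in small steps and press slightly deeper.

```bash
python3 -m jog '[[[-0.003,0.015,-0.004],[0,0,0],-0.26],[[-0.006,0.025,-0.004],[0,0,0],-0.26],[[-0.006,0.025,-0.004],[0,0,0],-0.26],[[-0.006,0.025,-0.004],[0,0,0],-0.26]]'
python3 -m jog '[[[-0.003,0.01,-0.002],[0,0,0],-0.26],[[-0.005,0.02,-0.002],[0,0,0],-0.26],[[-0.005,0.02,-0.002],[0,0,0],-0.26],[[-0.005,0.02,-0.002],[0,0,0],-0.26]]'
```

```text
clock: 7.7
position: [588.1, 15.6, 121.4]
ee_rot: [0.785, -0.62, 0.002, 0.001]
contact_force: [3.8, -13.1, 5.6]
gripper_width: 53.7
grasp_force: 8.0
clock: 8.1
position: [588.0, 15.8, 121.4]
ee_rot: [0.785, -0.62, 0.003, 0.002]
contact_force: [6.1, -20.6, 6.0]
gripper_width: 53.8
grasp_force: 11.3
```

Run:
```python
from h import *
import pickle
yv=np.array([-.233,.972]);O=np.array([589.5,18])
for n in("scene","side"):
  for im in (pickle.load(open(n+'.pkl','rb')),get_image(n)):
    f=im['frame'].astype(int);r,g,b=f[...,0],f[...,1],f[...,2]
    m=(b>r+25)&(b>g+20);m[:150]=0;m[270:]=0;m[:,:200]=0;m[:,330:]=0
    v,u=np.nonzero(m);P=np.array([world(im,x,y) for x,y in zip(u,v)])
    P=P[(P[:,2]>105)&(P[:,2]<160)&(P[:,0]>600)]; y=(P[:,:2]-O)@yv; print(n,len(P),np.percentile(y,[5,50,95]).round(1))
```

```text
scene 117 [-32.2 -27.3 -21.5]
scene 109 [ 9.7 14.4 20.1]
side 172 [-30.2 -23.7 -18.9]
side 183 [12.  18.8 23.7]
```

The handle has shifted about 42 mm and is against a hard stop, so the bolt is home. I'll ease off and lift.

```bash
python3 -m jog '[[[0.008,-0.035,0],[0,0,0],-0.26],[[0.016,-0.07,0],[0,0,0],-0.26],[[0.016,-0.07,0],[0,0,0],-0.26],[[0.016,-0.07,0.1],[0,0,0],-0.26],[[0.016,-0.07,0.3],[0,0,0],-0.26],[[0.016,-0.07,0.6],[0,0,0],-0.26],[[0.016,-0.07,1],[0,0,0],-0.26],[[0.016,-0.07,1],[0,0,0],-0.26]]'
python3 -m jog '[[[0,-0.5,0.2],[0,0,0],-0.26],[[0,-1,0.3],[0,0,0],-0.26],[[0,-1,0.3],[0,0,0],-0.26],[[0,-1,0.3],[0,0,0],-0.26],[[0,-1,0.3],[0,0,0],-0.26]]'
python3 - <<'E'
from h import *
a=[]
for n,s in (("scene",np.s_[150:300,200:350]),("side",np.s_[170:320,190:340])):
    im=get_image(n); a.append(cv2.resize(im['frame'][s][:,:,::-1],(400,400),interpolation=cv2.INTER_CUBIC))
    f=im['frame'].astype(int);r,g,b=f[...,0],f[...,1],f[...,2]
    m=(r>60)&(r>3*g)&(r>3*b);m[:150]=0;m[270:]=0;m[:,:200]=0;m[:,330:]=0
    v,u=np.nonzero(m);z=np.array([world(im,x,y)[2] for x,y in zip(u,v)]);print(n,len(z),np.median(z))
    m=(b>r+25)&(b>g+20);m[:150]=0;m[270:]=0;m[:,:200]=0;m[:,330:]=0
    v,u=np.nonzero(m);P=np.array([world(im,x,y) for x,y in zip(u,v)]);P=P[(P[:,2]>105)&(P[:,2]<160)&(P[:,0]>600)]
    print(np.percentile((P[:,:2]-[589.5,18])@[-.233,.972],[5,50,95]).round(1))
cv2.imwrite('pics/c5.png',np.hstack(a))
E
```

```text
clock: 9.0
position: [590.4, 14.6, 225.1]
ee_rot: [0.785, -0.619, 0.003, -0.004]
contact_force: [0.3, 1.0, -0.1]
gripper_width: 53.9
grasp_force: 0.0
clock: 9.5
position: [587.2, -85.2, 248.5]
ee_rot: [0.785, -0.619, -0.001, 0.001]
contact_force: [0.5, 0.2, -0.4]
gripper_width: 53.8
grasp_force: 0.0
scene 480 135.3039036152187
[10.2 14.6 20.2]
side 472 135.58992515374857
[12.7 19.2 23.6]
```

View pics/c5.png

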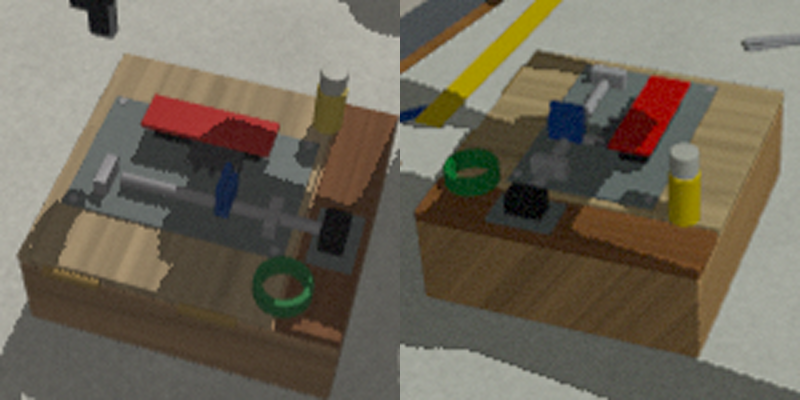

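The bolt is in the keeper, the catch is back at its rest height (135 mm, as before the press), the bystanders are in place and the hand is clear.

```bash
python3 -c "from bench import *; print(job_done())"
```

```text
the job is handed in; nothing more can be done
None
```

The job is handed in, with no verdict returned: by the cameras the bolt is home in the keeper, the catch has sprung back up, the bystanders look undisturbed, and the hand is clear.

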